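# Pack the tea tins into their gift boxes

## Robot

A 6-joint arm with a two-finger parallel gripper is mounted at the origin on the work surface. World frame = base frame: x ahead of the robot, y to its left, z up, the work surface at z = 0. Lengths are in mm, angles in rad, forces in N, time in s.
With the tool pointing down it reaches from about 350 to 875 mm from the base axis. Payload 4.2 kg.
Tool frame: the origin (TCP) lies between the finger pads; the fingertips stand 25 mm ahead of it and the grasp point (between the pads) lies 6 mm ahead of it; z points along the fingers, y is the line along which they close (so a half turn about z gives the same grasp; the last joint's range is limited). The gripper opens to 85 mm and grips with 20 to 120 N. Pads are 22 mm wide; open, the fingers measure 114 mm over their backs; the gripper's body (76 mm by 85 mm) begins 54 mm behind the grasp point. The pads swing forward as they close: fully open they stand 13 mm farther back than shut.
Start: joints at [-1.004, 0.385, 0.008, 0, -1.194, -0.259], TCP at [189.367, -595.6, 256.312] pointing down, gripper open.
Joint ranges: [-3.14, 3.14], [-1.21, 2.06], [-1.07, 1.41], [-3.16, 2.05], [-2.99, -0.16], [-3.1, 3.1]. Speed limits (rad/s): [2.79, 2.79, 3.14, 3.14, 3.14, 3.14].

## Interface

Orientations are given as a unit quaternion [x, y, z, w].
In Python, from bench import arm gives the robot as it stands.
- The arm moves only by the shell command python3 -m pendant 'ROWS'. ROWS is JSON, a list of rows, each a list of 7 numbers: the shift along the tool's x, y, z in m, then the turn, a rotation vector about the tool's x, y, z in degrees, then the finger opening in m, from 0 to 0.0854. In form: [[x, y, z, wx, wy, wz, fingers], ...]. A call has 1 to 12 rows; each row shifts and turns the commanded pose from where the row before left it, along the tool's axes as they then stand; what a row does not reach is not made up. A row lasts 1/10 s, in which the tool goes at most 50 mm and 8.59 degrees, less where a joint would pass 70% of its speed; a pose out of reach is approached as far as the arm can. A call is refused whole if a number of a shift passes 0.05 or a number of a turn 8.59, either way. A call with a gripper value outside its range is refused whole. The fingers move at their own pace and stop on an object; the grip force is fixed at half the most. Time passes only in rows, so rows that do not move let the fingers close. It gives the time, the measured TCP pose, the force, the opening and the grip force at its end, in the units of the state.
- arm.read_state(): the state, without advancing time (a new reading comes with each control period).
- arm.get_image(name): name is "scene" or "top" or "wrist"; returns a dict with "image" (384x512x3 uint8, red, green, blue), "fx", "fy", "cx", "cy" (pixels), "xyz" and "rotation" of the camera in the world. Camera axes: x right, y down, z forward; pixel columns grow to the right and rows downward; lengths in mm; the calibration is good to about 2 mm. The wrist camera is an equidistant fisheye: a pixel r from the principal point sees the ray r / f radians off the axis. A picture is of the moment at which its call begins. There is no depth.
- arm.job_done(): hands the job in; it is judged then, once.
The state is a dict: "clock": time; "joints": joint angles; "joint_vel": joint speeds; "joint_efforts": joint torques, N m; "position": TCP position; "ee_rot": TCP orientation; "contact_force": force on the tool from outside, world axes, zero at the start; "wrist_torque": the same for the moment, N m; "gripper_width": finger opening in mm; "grasp_force": force on a finger pad.
Only numpy, scipy, OpenCV 4.12 (cv2) and the standard library are available. Lean on these libraries where they do the work, as an engineer would, in place of code of your own. Each camera call takes 0.05 s, during which the arm holds its last target. There are 200 camera calls.

## Task

Pack the four green tins for the customer: stand each tin upright in the open brown gift box made for its shape and size, flat on the box's floor, and leave it there. Keep the tins upright and set them down rather than dropping them, and leave the boxes, the scale and the calculator where they stand.

Things in the scene. Friction and masses are not known exactly. Their poses are not given: they have to be found in the camera images.
- round_tin: The large round tin, 62 mm diameter, 100 mm high, 0.14 to 0.28 kg. Green painted tin with closed lid, stands upright loose on the counter; origin at the centre of its underside, z up. Its yaw does not matter.
- slim_tin: The small round tin, 40 mm diameter, 75 mm high, 0.06 to 0.13 kg. Green painted tin with closed lid, stands upright loose on the counter; origin at the centre of its underside, z up. Its yaw does not matter.
- square_tin: The square tin, 60 x 60 mm, 95 mm high, 0.15 to 0.31 kg, x and y square to its sides. Green painted tin with closed lid, stands upright loose on the counter; origin at the centre of its underside, z up. 
- oblong_tin: The oblong tin, 92 mm along its x, 50 mm along its y, 80 mm high, 0.15 to 0.31 kg. Green painted tin with closed lid, stands upright loose on the counter; origin at the centre of its underside, z up. 
- round_box: The large round gift box, 78 mm inside, 84 mm outside diameter; it belongs to the large round tin. Lower half of a lift-off-lid gift box, open at the top, brown board, loose and light (under 100 g): walls 3 mm thick, 25 mm high outside, inner floor 3 mm above its underside; origin at the centre of its underside, z up. 
- slim_box: The small round gift box, 56 mm inside, 62 mm outside diameter; it belongs to the small round tin. Lower half of a lift-off-lid gift box, open at the top, brown board, loose and light (under 100 g): walls 3 mm thick, 25 mm high outside, inner floor 3 mm above its underside; origin at the centre of its underside, z up. 
- square_box: The square gift box, 76 x 76 mm inside, 82 x 82 mm outside, x and y square to its sides; it belongs to the square tin. Lower half of a lift-off-lid gift box, open at the top, brown board, loose and light (under 100 g): walls 3 mm thick, 25 mm high outside, inner floor 3 mm above its underside; origin at the centre of its underside, z up. 
- oblong_box: The oblong gift box, 108 mm along its x by 66 mm along its y inside, 114 x 72 mm outside; it belongs to the oblong tin, either way round. Lower half of a lift-off-lid gift box, open at the top, brown board, loose and light (under 100 g): walls 3 mm thick, 25 mm high outside, inner floor 3 mm above its underside; origin at the centre of its underside, z up. 
- scale: Bystander: white bench scale, 270 mm along its x (blue display end towards -x), 210 mm along its y, 62 mm high, 1.6 kg, stands loose on the counter to the robot's left; origin at the centre of its underside.
- calculator: Bystander: desk calculator with red keys, 150 mm along its x, 105 mm along its y, 20 mm high, lies loose on the counter to the robot's right; origin at the centre of its underside.
Not all that is in view belongs to the job. What is shaped like the square_tin but black is not meant.

How it is judged:
By the outcome, as a careful person would: the job done as asked, in the order asked, and still so for the second after the job is handed in, with the robot touching nothing.
It also fails if it takes over 109 s, if anything falls off the work surface, if the arm or the gripper's body presses on something with over 40 N, if the wrist force passes 120 N, or if a joint passes its speed limit or range.

## Working session

There is one attempt and no reset: what is moved stays moved. The work goes in short steps, Python scripts to look and compute and a shell command to move; the robot and the scene stay as the last step left them, time stands still between calls to the robot, and variables do not carry over. Pictures are saved under pics/ and viewed, at most 14 in all, crops included, and the job is handed in when it is done.

```bash
ls; mkdir -p pics
python3 - <<'E'
from bench import arm
import cv2, numpy as np
s=arm.read_state(); print(s)
for n in ("scene","top","wrist"):
    d=arm.get_image(n); im=d.pop("image"); cv2.imwrite(f"pics/{n}0.png",im[:,:,::-1]); print(n,d)
E
```

```text
pics
{'clock': 0.0, 'joints': array([-1.00440752e+00,  3.85581044e-01,  6.61804870e-03, -5.34937151e-04,
       -1.19400762e+00, -2.58594607e-01]), 'joint_vel': array([-1.88263284e-03, -1.31405062e-03,  1.56863952e-04,  5.62069762e-05,
        7.59273553e-05,  4.04455612e-04]), 'joint_efforts': array([-1.22135963e-03, -3.92289698e+01,  1.88395947e+01,  4.18627784e+00,
       -4.79008348e-03, -1.67787516e-05]), 'position': array([ 189.2096107 , -595.10761121,  255.19837243]), 'ee_rot': array([-1.53192718e-01,  9.88195703e-01,  1.09562171e-03, -2.08081494e-04]), 'contact_force': array([0.10968984, 0.06576474, 0.05059655]), 'wrist_torque': array([-0.00986127, -0.03638499, -0.02351224]), 'grasp_force': 0.0, 'gripper_width': 85.53792457281136}
scene {'fx': 392.19632923425945, 'fy': 392.19632923425945, 'cx': 263.9809087343439, 'cy': 190.94405149930222, 'xyz': array([ 907.14932568,  809.72896239, 1307.82204366]), 'rotation': array([ 0.23694274,  0.9239227 , -0.29054214, -0.07622502])}
top {'fx': 405.54478617177557, 'fy': 405.54478617177557, 'cx': 259.90760673999023, 'cy': 194.21686256328567, 'xyz': array([ 273.62659454,    8.1083061 , 1453.89676396]), 'rotation': array([-0.69823667,  0.71309687, -0.04387207,  0.04509591])}
wrist {'fx': 297.3186396354542, 'fy': 297.3186396354542, 'cx': 255.05664933304658, 'cy': 189.06161497338437, 'xyz': array([ 115.11993596, -618.23900231,  373.27649557]), 'rotation': array([0.5833853 , 0.79767673, 0.12367162, 0.08988188])}
```

View pics/top0.png

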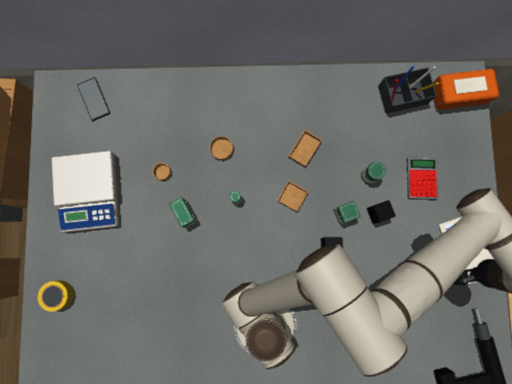

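View pics/scene0.png

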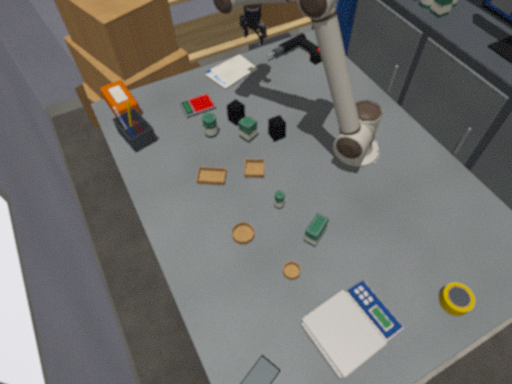

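The top view shows the boxes: slim (162,172), round (222,148), oblong (305,149) and square (293,196). The tins are oblong (183,212), slim (236,198), square (347,212) and round (375,172), with black decoys at (381,212) and (331,245). The scene view shows the same objects. I'll zoom in to choose colour masks.

Run:
```python
import cv2, numpy as np
t=cv2.imread("pics/top0.png")[120:250,140:410]; s=cv2.imread("pics/scene0.png")[90:290,180:345]
t=cv2.resize(t,None,fx=2.9,fy=2.9,interpolation=cv2.INTER_CUBIC)
cv2.imwrite("pics/z_t.png",t)
s=cv2.resize(s,None,fx=3,fy=3,interpolation=cv2.INTER_CUBIC); cv2.imwrite("pics/z_s.png",s)
```

```text
(no output)
```

View pics/z_t.png

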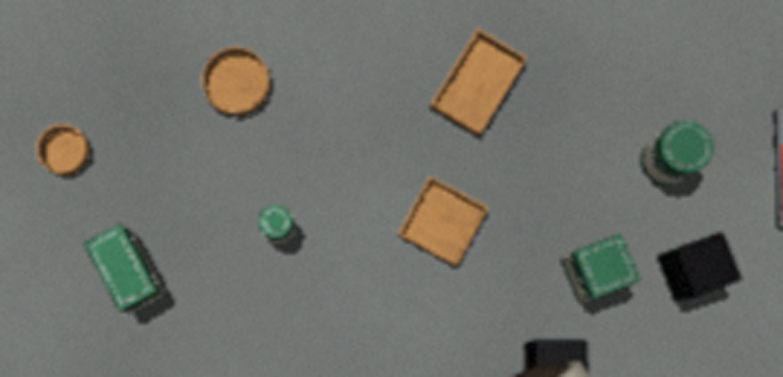

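View pics/z_s.png

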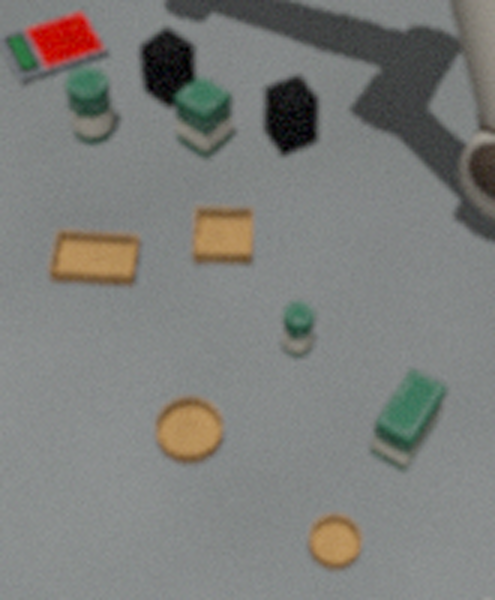

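Zoomed in, the tins are green on top with a cream lower body, the boxes are plain orange-brown, and a black decoy stands close to the right of the square tin. Next is coarse localisation from the two fixed views.

```bash
cat > h.py <<'E'
import cv2, numpy as np, time
from scipy.spatial.transform import Rotation as Ro
from bench import arm
def rays(d,px,fish=False):
    px=np.atleast_2d(np.asarray(px,float)); u=(px-[d["cx"],d["cy"]])/[d["fx"],d["fy"]]
    if fish:
        r=np.linalg.norm(u,axis=1,keepdims=True)+1e-12
        v=np.hstack([u/r*np.sin(r),np.cos(r)])
    else: v=np.hstack([u,np.ones((len(u),1))])
    v/=np.linalg.norm(v,axis=1,keepdims=True)
    return Ro.from_quat(d["rotation"]).apply(v)
def plane(d,px,z,fish=False):
    v=rays(d,px,fish); c=d["xyz"]; return (c+v*((z-c[2])/v[:,2])[:,None])[:,:2]
def tri(ds,pxs,fs):
    A=np.zeros((3,3));b=np.zeros(3);L=[]
    for d,p,f in zip(ds,pxs,fs):
        v=rays(d,p,f)[0]; P=np.eye(3)-np.outer(v,v);A+=P;b+=P@d["xyz"];L.append((P,d["xyz"]))
    x=np.linalg.solve(A,b); return x,[np.linalg.norm(P@(x-c)) for P,c in L]
def mask(im,kind,vmin=0):
    hsv=cv2.cvtColor(im,cv2.COLOR_RGB2HSV)
    lo,hi=((65,70,max(40,vmin)),(95,255,255)) if kind=="g" else ((6,90,max(50,vmin)),(22,255,255))
    return cv2.inRange(hsv,lo,hi)
def blobs(m,amin):
    cs,_=cv2.findContours(m,cv2.RETR_EXTERNAL,cv2.CHAIN_APPROX_NONE)
    return sorted([c for c in cs if cv2.contourArea(c)>amin],key=cv2.contourArea,reverse=True)
def cen(c):
    m=cv2.moments(c); return np.array([m["m10"],m["m01"]])/m["m00"]
def go(x,y,z,yaw=None):
    "total shift (mm, tool axes) and turn (deg) from measured pose; yaw=world heading of tool y axis, deg"
    s=arm.read_state(); R=Ro.from_quat(s["ee_rot"]); M=R.as_matrix(); p=s["position"]
    w=0
    if yaw is not None:
        cur=np.degrees(np.arctan2(M[1,1],M[0,1])); w=-((yaw-cur+90)%180-90)
    X=np.array([np.hypot(*M[:2,0]) and M[0,0],M[1,0]]);th=np.arctan2(M[1,0],M[0,0])
    dx,dy=x-p[0],y-p[1]
    print("shift tool x %.1f y %.1f z %.1f | turn wz %.1f"%(np.cos(th)*dx+np.sin(th)*dy, np.sin(th)*dx-np.cos(th)*dy, p[2]-z, w),"| tilt",np.round(M[:2,2],4),"pos",p.round(1),"t",round(s["clock"],2),"j6",round(s["joints"][5],2))
    t2=th-np.radians(w)
    print("   after turn: x %.1f y %.1f"%(np.cos(t2)*dx+np.sin(t2)*dy, np.sin(t2)*dx-np.cos(t2)*dy))
E
python3 - <<'E'
from h import *
D={n:arm.get_image(n) for n in("top","scene")}
for k,am in (("g",15),("b",80)):
    for n in D:
        im=D[n]["image"]
        for c in blobs(mask(im,k),am):
            p=cen(c); 
            print(k,n,p.round(1),cv2.contourArea(c),plane(D[n],p,25 if k=="b" else 85).round(0), cv2.minAreaRect(c)[2])
im=D["top"]["image"]; hsv=cv2.cvtColor(im,cv2.COLOR_RGB2HSV)
for u,v in ((375,170),(369,178),(348,211),(341,217),(183,212),(236,197)): print(hsv[v,u])
E
```

```text
g top [181.6 212.1] 371.0 [[391. 275.]] 61.927513122558594
g top [348.5 211.7] 287.5 [[ 381. -290.]] 68.19859313964844
g top [375.7 170.5] 240.0 [[ 520. -389.]] 90.0
g top [422.6 163. ] 121.5 [[ 543. -552.]] 90.0
g top [234.8 196.1] 85.5 [[442.  94.]] 90.0
g top [ 75.2 216.1] 80.0 [[386. 635.]] 90.0
g scene [316.4 226.8] 269.0 [[403. 290.]] 32.0053825378418
g scene [246.6 123.7] 183.0 [[ 386. -284.]] 45.0
g scene [208.7 120. ] 125.5 [[ 521. -383.]] 90.0
g scene [380.9 317.1] 85.0 [[403. 656.]] 49.39870071411133
g scene [279.2 196.1] 56.0 [[453. 111.]] 0.0
g scene [186.8 107.2] 43.5 [[ 574. -503.]] 63.43495178222656
g scene [443.4   1.6] 42.5 [[-1056.  -607.]] 90.0
b top [ 12.7 216.7] 7038.5 [[393. 884.]] 90.0
b top [465.7  88.9] 2104.5 [[ 828. -754.]] 82.40535736083984
b top [503.  156.1] 1496.5 [[ 574. -866.]] 90.0
b top [304.7 148. ] 604.0 [[ 619. -156.]] 32.0053825378418
b top [292.5 195.9] 509.0 [[ 446. -107.]] 29.05460548400879
b top [221.1 147.6] 394.0 [[627. 145.]] 90.0
b top [ 52.  295.9] 390.0 [[116. 733.]] 90.0
b top [161.2 171.2] 223.5 [[545. 360.]] 90.0
b scene [139.2  45.2] 12759.0 [[  598. -1136.]] 76.57816314697266
b scene [281.9  17.4] 1134.0 [[-210. -997.]] 71.56504821777344
b scene [211.3 175.5] 387.5 [[ 623. -146.]] 4.085616588592529
b scene [458.9 296.5] 354.0 [[105. 721.]] 90.0
b scene [242.9 232.8] 323.5 [[631. 155.]] 90.0
b scene [254. 168.] 284.5 [[452. -96.]] 90.0
b scene [291.4 270. ] 203.0 [[550. 368.]] 90.0
[ 73 123 104]
[76 72 39]
[ 73 124 111]
[74 63 53]
[ 74 128 126]
[ 74 122 127]
```

Run:
```python
from h import *
go(480,-260,330); d=arm.get_image("wrist"); print(Ro.from_quat(d["rotation"]).as_matrix().round(3)[:,2], Ro.from_quat(arm.read_state()["ee_rot"]).as_matrix().round(3))
```

```text
shift tool x -378.7 y 231.6 z -74.2 | turn wz 0.0 | tilt [-0.0004  0.001 ] pos [ 189.3 -595.4  255.8] t 0.25 j6 -0.26
   after turn: x -378.7 y 231.6
[ 0.288  0.092 -0.953] [[-0.953 -0.303 -0.   ]
 [-0.303  0.953  0.001]
 [ 0.     0.001 -1.   ]]
```

```bash
python3 -m pendant '[[-0.038,0.023,-0.0075,0,0,0,0.085],[-0.038,0.023,-0.0075,0,0,0,0.085],[-0.038,0.023,-0.0075,0,0,0,0.085],[-0.038,0.023,-0.0075,0,0,0,0.085],[-0.038,0.023,-0.0075,0,0,0,0.085],[-0.038,0.023,-0.0075,0,0,0,0.085],[-0.038,0.023,-0.0075,0,0,0,0.085],[-0.038,0.023,-0.0075,0,0,0,0.085],[-0.038,0.023,-0.0075,0,0,0,0.085],[-0.038,0.023,-0.0075,0,0,0,0.085],[0,0,0,0,0,0,0.085],[0,0,0,0,0,0,0.085]]'
python3 - <<'E'
from h import *
go(480,0,330); d=arm.get_image("wrist"); np.save("w1.npy",d,allow_pickle=True); cv2.imwrite("pics/w1.png",d["image"][:,:,::-1])
E
```

```text
clock: 1.5
position: [482.3, -260.4, 331.2]
ee_rot: [-0.154, 0.988, 0.0, -0.0]
contact_force: [0.2, 0.3, 0.1]
gripper_width: 84.8
grasp_force: 0.0
shift tool x -77.2 y 248.7 z 1.2 | turn wz 0.0 | tilt [-0.0002  0.0002] pos [ 482.3 -260.4  331.2] t 1.5 j6 -1.06
   after turn: x -77.2 y 248.7
```

View pics/w1.png

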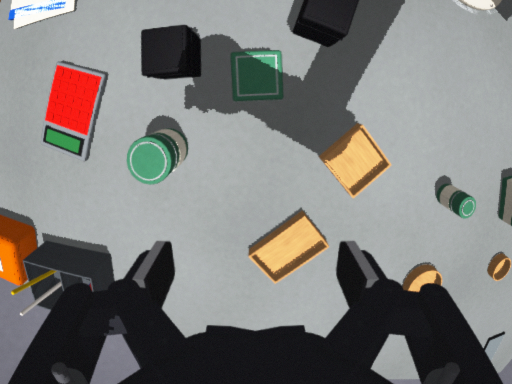

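The wrist view shows the round lid at (151,159), the square lid in shadow at (258,75), the square box at (355,161), the oblong box at (289,247), and the slim tin lid at (462,203). I'll take two more views, moving left.

```bash
python3 -m pendant '[[-0.01,0.032,0,0,0,0,0.085],[-0.01,0.032,0,0,0,0,0.085],[-0.01,0.032,0,0,0,0,0.085],[-0.01,0.032,0,0,0,0,0.085],[0,0,0,0,0,0,0.085],[0,0,0,0,0,0,0.085]]'
python3 - <<'E'
from h import *
d=arm.get_image("wrist"); np.save("w2.npy",d,allow_pickle=True); cv2.imwrite("pics/w2.png",d["image"][:,:,::-1])
E
python3 -m pendant '[[-0.01,0.034,0,0,0,0,0.085],[-0.01,0.034,0,0,0,0,0.085],[-0.01,0.034,0,0,0,0,0.085],[-0.01,0.034,0,0,0,0,0.085],[-0.01,0.034,0,0,0,0,0.085],[-0.01,0.034,0,0,0,0,0.085],[-0.01,0.034,0,0,0,0,0.085],[0,0,0,0,0,0,0.085],[0,0,0,0,0,0,0.085]]'
python3 - <<'E'
from h import *
d=arm.get_image("wrist"); np.save("w3.npy",d,allow_pickle=True); cv2.imwrite("pics/w3.png",d["image"][:,:,::-1])
for i in (1,2,3):
    d=np.load(f"w{i}.npy",allow_pickle=True).item(); print(i,d["xyz"].round(0))
    for k,z in (("g",90),("b",12)):
        for c in blobs(mask(d["image"],k),250):
            p=cen(c); r=cv2.minAreaRect(c); print(k,p.round(1),cv2.contourArea(c),plane(d,p,z,True).round(0)[0],np.round(r[1]))
E
```

```text
clock: 2.15
position: [480.6, -127.7, 331.4]
ee_rot: [-0.153, 0.988, -0.0, -0.0]
contact_force: [-0.1, -0.2, 0.7]
gripper_width: 84.8
grasp_force: 0.0
clock: 3.1
position: [476.1, 120.2, 331.0]
ee_rot: [-0.153, 0.988, -0.0, -0.0]
contact_force: [-0.9, -0.2, -0.4]
gripper_width: 84.9
grasp_force: 0.0
1 [ 408. -283.  449.]
g [256.5  75.1] 2370.0 [ 382. -290.] [49. 51.]
g [150.9 158.6] 1817.0 [ 518. -389.] [47. 53.]
g [ 62.5 140.2] 459.0 [ 531. -530.] [38. 14.]
g [463.3 204.6] 437.0 [442.  67.] [27. 22.]
b [287.9 247.4] 2972.5 [ 621. -158.] [45. 72.]
b [355.2 159.7] 2777.0 [ 447. -108.] [55. 54.]
b [ 15.2 248.5] 1812.5 [ 835. -707.] [73. 36.]
b [421.5 278. ] 652.5 [616. 134.] [25. 40.]
b [499.  266.6] 410.5 [547. 361.] [21. 25.]
2 [ 406. -151.  449.]
g [154.9  50. ] 2209.5 [ 382. -288.] [48. 51.]
g [490.3 185.6] 1483.5 [394. 243.] [31. 57.]
g [ 68.4 135.1] 1412.0 [ 519. -388.] [43. 42.]
g [405.7 181.7] 586.0 [442.  78.] [29. 26.]
g [ 12.4 125.5] 306.0 [ 531. -506.] [29. 13.]
b [274.8 133.7] 3142.0 [ 448. -107.] [57. 57.]
b [212.1 226.3] 3103.0 [ 620. -156.] [47. 72.]
b [467.  257.4] 565.5 [547. 361.] [25. 28.]
b [383.5 264.2] 308.0 [605. 161.] [34. 13.]
3 [402.  97. 449.]
g [381.3 137.1] 2556.0 [394. 265.] [68. 41.]
g [18.6 32. ] 1245.5 [ 382. -283.] [34. 46.]
g [243.4 129.4] 701.0 [442.  95.] [30. 30.]
b [120.1  92.6] 2770.0 [ 448. -108.] [55. 56.]
b [ 78.9 184.6] 2358.0 [ 619. -156.] [43. 64.]
b [241.5 243.2] 1987.0 [630. 146.] [50. 51.]
b [498.9 336.2] 1979.0 [751. 969.] [102.  36.]
b [375.6 233.6] 991.0 [548. 362.] [35. 35.]
```

View pics/w3.png

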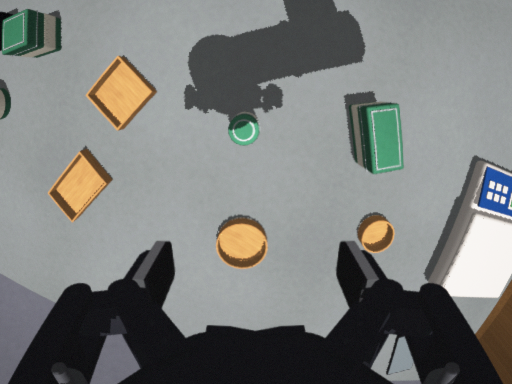

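View 3 shows the slim lid at (243,129), the oblong lid at (384,137), the round box at (242,243) and the slim box at (376,234). Next I measure heights by triangulation and get the outlines in world coordinates.

Run:
```python
from h import *
W={i:np.load(f"w{i}.npy",allow_pickle=True).item() for i in(1,2,3)}
def lid(d,p0):
    m=mask(d["image"],"g"); c=min(blobs(m,200),key=lambda c:np.linalg.norm(cen(c)-p0))
    b=np.zeros_like(m); cv2.drawContours(b,[c],-1,255,-1)
    V=cv2.cvtColor(d["image"],cv2.COLOR_RGB2HSV)[:,:,2]; v=V[b>0]
    t,_=cv2.threshold(v.reshape(-1,1),0,255,cv2.THRESH_OTSU)
    lo,hi=np.median(v[v<=t]),np.median(v[v>t])
    mm=((b>0)&(V>t)).astype(np.uint8)*255 if hi/lo>1.35 and (v>t).mean()>.5 else b
    mm=cv2.morphologyEx(mm,cv2.MORPH_OPEN,np.ones((3,3),np.uint8))
    c=cv2.convexHull(max(blobs(mm,100),key=cv2.contourArea)); return c,(round(lo),round(hi),round(float((v>t).mean()),2))
T=dict(round=[(1,(151,159)),(2,(68,135))],square=[(1,(257,75)),(2,(155,50))],slim=[(2,(406,182)),(3,(243,129))],oblong=[(2,(490,186)),(3,(381,137))])
for n,L in T.items():
    cs=[lid(W[i],p) for i,p in L]; ds=[W[i] for i,_ in L]
    x,e=tri(ds,[cen(c) for c,_ in cs],[1,1]); print(n,"top",x.round(1),"res",np.round(e,1),[q for _,q in cs])
    for d,(c,_) in zip(ds,cs):
        P=plane(d,c[:,0],x[2],True).astype(np.float32); r=cv2.minAreaRect(P); print("   ",np.round(r[0],1),np.round(r[1],1),round(r[2],1))
B=dict(round=[(3,(241,243))],square=[(1,(355,160)),(2,(275,134)),(3,(120,93))],slim=[(3,(376,234))],oblong=[(1,(288,247)),(2,(212,226)),(3,(79,185))])
top=arm.get_image("top"); 
for n,L in B.items():
    ds=[W[i] for i,_ in L]; cs=[min(blobs(mask(W[i]["image"],"b"),250),key=lambda c:np.linalg.norm(cen(c)-p)) for i,p in L]
    if len(L)==1: 
        tp=dict(round=(221,148),slim=(161,171))[n]; c=min(blobs(mask(top["image"],"b"),50),key=lambda c:np.linalg.norm(cen(c)-tp)); x,e=tri(ds+[top],[cen(cs[0]),cen(c)],[1,0])
    else: x,e=tri(ds,[cen(c) for c in cs],[1]*3)
    print(n,"box blob",x.round(1),np.round(e,1))
    for d,c in zip(ds,cs):
        P=plane(d,c[:,0],25,True).astype(np.float32); r=cv2.minAreaRect(P); print("   ",np.round(r[0],1),np.round(r[1],1),round(r[2],1))
```

```text
round top [ 519.2 -389.    98.3] res [0.2 0.2] [(61, 161, 0.85), (58, 144, 0.78)]
    [ 519.5 -389.8] [59.9 59.2] 13.7
    [ 519.8 -390.3] [59.1 60.3] 12.0
square top [ 381.7 -290.4   91.2] res [0. 0.] [(72, 171, 0.16), (66, 147, 0.88)]
    [ 381.3 -290.5] [59.8 59.6] 20.3
    [ 381.5 -291.6] [59.  58.7] 20.7
slim top [447.3  97.8  69.1] res [2. 2.] [(55, 154, 0.71), (68, 175, 0.65)]
    [445.6  97.7] [38.8 36.6] 27.6
    [450.5  98.9] [26.  38.8] 39.2
oblong top [393.  276.9  76.4] res [0.2 0.2] [(52, 141, 0.53), (55, 154, 0.78)]
    [393.8 278.9] [90.4 46.9] 28.2
    [393.5 278.8] [90.6 48.5] 27.9
round box blob [646.1 135.8 -16.1] [13. 13.]
    [625.  145.5] [92.  82.7] 2.2
square box blob [ 447.6 -107.5   12.3] [0.7 0.6 0.2]
    [ 446.2 -110.7] [89.1 82.4] 60.0
    [ 447.3 -108. ] [83.2 82.3] 60.3
    [ 447.1 -103.9] [87.9 87.4] 60.0
slim box blob [464.5  93.9 454.5] [62. 62.]
    [545.1 354.7] [74.1 60.5] 67.4
oblong box blob [ 620.7 -157.1   10.9] [0.9 0.8 1.1]
    [ 617.6 -160.9] [ 82.4 116.5] 56.8
    [ 617.4 -157.3] [ 76.1 119.6] 57.2
    [ 616.7 -152.7] [ 74.6 128.3] 56.8
```

Run:
```python
from h import *
go(446,97.5,200)
```

```text
shift tool x 35.2 y -11.9 z 131.2 | turn wz 0.0 | tilt [-0.0004 -0.0004] pos [476.  119.5 331.2] t 3.2 j6 -1.84
   after turn: x 35.2 y -11.9
```

```bash
python3 -m pendant '[[0.0088,-0.003,0.033,0,0,0,0.085],[0.0088,-0.003,0.033,0,0,0,0.085],[0.0088,-0.003,0.033,0,0,0,0.085],[0.0088,-0.003,0.033,0,0,0,0.085],[0,0,0,0,0,0,0.085],[0,0,0,0,0,0,0.085]]'
python3 - <<'E'
from h import *
d=arm.get_image("wrist"); cv2.imwrite("pics/w4.png",d["image"][:,:,::-1]); np.save("w4.npy",d,allow_pickle=True)
go(446,97.5,56)
for c in blobs(mask(d["image"],"g"),250):
    P=plane(d,cv2.convexHull(c)[:,0],75,True).astype(np.float32); r=cv2.minAreaRect(P); print(cen(c).round(0),np.round(r[0],1),np.round(r[1],1),round(r[2],1))
for c in blobs(mask(d["image"],"b"),250): print(cen(c).round(0),plane(d,cen(c),12,True).round(1))
E
```

```text
clock: 3.8
position: [446.8, 98.0, 200.3]
ee_rot: [-0.153, 0.988, -0.0, 0.001]
contact_force: [1.2, 0.4, -0.2]
gripper_width: 85.1
grasp_force: 0.0
shift tool x 1.9 y -0.7 z 145.1 | turn wz 0.0 | tilt [0.0034 0.0009] pos [447.6  98.7 201.1] t 3.85 j6 -1.84
   after turn: x 1.9 y -0.7
[438. 189.] [393.8 273.6] [99.  61.7] 29.1
[252. 183.] [442.5  94.2] [42.8 37.8] 17.7
[10. 45.] [ 374.5 -192. ] [50.6 23. ] 6.1
[ 85. 121.] [[ 447.1 -106.6]]
[ 46. 234.] [[ 616.6 -154.8]]
[248. 307.] [[623.2 144.3]]
[412. 282.] [[528.4 353.3]]
```

View pics/w4.png

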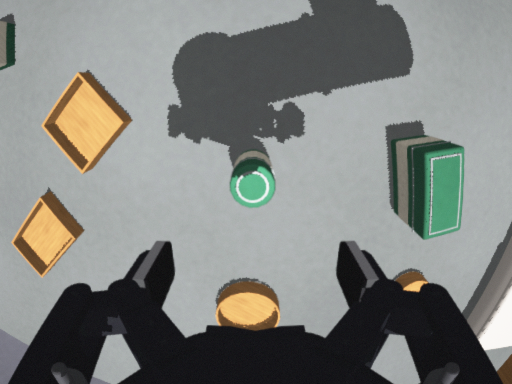

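The slim lid is centred near (252.5,185.5), and the oblong lid is at (441,189). The box positions are unchanged.

Run:
```python
from h import *
d=np.load("w4.npy",allow_pickle=True).item()
print(plane(d,[(252.5,185.5),(252.5,208),(252.5,163),(230.5,185.5),(275,185.5)],75,True).round(1), d["xyz"])
```

```text
[[444.   95.2]
 [463.6 101.4]
 [425.2  89.3]
 [449.7  77.2]
 [438.1 113.5]] [372.47527692  75.29031511 318.11335025]
```

```bash
python3 -m pendant '[[0.004,-0.002,0.02,0,0,0,0.085],[0,0,0.035,0,0,0,0.085],[0,0,0.035,0,0,0,0.085],[0,0,0.03,0,0,0,0.085],[0,0,0.025,0,0,0,0.085],[0,0,0,0,0,0,0.085],[0,0,0,0,0,0,0.03],[0,0,0,0,0,0,0.02],[0,0,0,0,0,0,0.02],[0,0,0,0,0,0,0.02],[0,0,0,0,0,0,0.02],[0,0,0,0,0,0,0.02]]'; python3 -c "
from h import *
go(547,360,60)"
```

```text
clock: 5.05
position: [444.0, 96.3, 56.2]
ee_rot: [-0.154, 0.988, 0.001, 0.002]
contact_force: [-1.4, -0.6, 5.4]
gripper_width: 38.8
grasp_force: 59.7
shift tool x -178.2 y 219.9 z -3.8 | turn wz 0.0 | tilt [0.0037 0.0019] pos [444.   96.3  56.2] t 5.05 j6 -1.84
   after turn: x -178.2 y 219.9
```

```bash
python3 -m pendant '[[0,0,-0.03,0,0,0,0.02],[0,0,-0.04,0,0,0,0.02],[-0.011,0.014,-0.03,0,0,0,0.02],[-0.02,0.025,0,0,0,0,0.02],[-0.02,0.025,0,0,0,0,0.02],[-0.02,0.025,0,0,0,0,0.02],[-0.02,0.025,0,0,0,0,0.02],[-0.02,0.025,0,0,0,0,0.02],[-0.02,0.025,0,0,0,0,0.02],[-0.02,0.025,0,0,0,0,0.02],[0,0,0,0,0,0,0.02],[0,0,0,0,0,0,0.02]]'
python3 - <<'E'
from h import *
W={n:dict(arm.get_image(n),image=cv2.imread(f"pics/{n}0.png")[:,:,::-1].copy()) for n in("top","scene")}
W["w3"]=np.load("w3.npy",allow_pickle=True).item()
for n,x in dict(slim=(547,361),round=(630,146),oblong=(620,-157),square=(448,-107)).items():
    for k,d in W.items():
        c=[(cen(c),plane(d,cen(c),12,k=="w3")[0]) for c in blobs(mask(d["image"],"b"),100)]
        print(n,k,min(c,key=lambda q:np.linalg.norm(q[1]-x))[1].round(1))
go(547,361,60)
d=arm.get_image("wrist"); cv2.imwrite("pics/w5.png",d["image"][:,:,::-1]); np.save("w5.npy",d,allow_pickle=True)
E
```

```text
clock: 6.25
position: [528.9, 321.7, 154.2]
ee_rot: [-0.154, 0.988, -0.0, -0.0]
contact_force: [-0.9, 0.4, -1.0]
gripper_width: 38.9
grasp_force: 60.6
slim top [547.7 363.1]
slim scene [546.3 363.4]
slim w3 [547.6 362. ]
round top [629.7 146.5]
round scene [629.1 147.8]
round w3 [630.2 145.7]
oblong top [ 621.9 -157.6]
oblong scene [ 620.8 -155.8]
oblong w3 [ 619.  -156.5]
square top [ 447.3 -107.8]
square scene [ 446.9 -105.2]
square w3 [ 447.8 -107.7]
shift tool x -29.6 y 32.9 z 94.5 | turn wz 0.0 | tilt [-0.0007 -0.0003] pos [528.7 320.7 154.5] t 6.35 j6 -2.07
   after turn: x -29.6 y 32.9
```

View pics/w5.png

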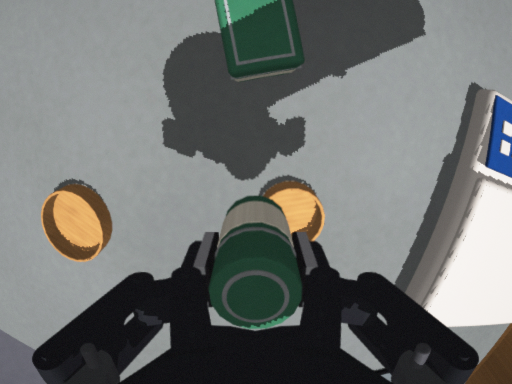

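The held slim tin is upright with its box just beyond it, and the box positions agree across views. Lowering now.

```bash
python3 -m pendant '[[-0.015,0.017,0,0,0,0,0.02],[-0.0154,0.0172,0,0,0,0,0.02],[0,0,0.02,0,0,0,0.02],[0,0,0.02,0,0,0,0.02],[0,0,0.02,0,0,0,0.02],[0,0,0.02,0,0,0,0.02],[0,0,0.007,0,0,0,0.02],[0,0,0,0,0,0,0.02],[0,0,0,0,0,0,0.02]]'; python3 -c "
from h import *
go(547.3,362.5,59.5)"
```

```text
clock: 7.3
position: [548.5, 363.4, 68.5]
ee_rot: [-0.153, 0.988, 0.0, 0.001]
contact_force: [-0.4, 0.4, -1.0]
gripper_width: 39.0
grasp_force: 60.6
shift tool x 1.4 y -0.5 z 9.0 | turn wz 0.0 | tilt [0.0014 0.0009] pos [548.5 363.4  68.5] t 7.3 j6 -2.09
   after turn: x 1.4 y -0.5
```

```bash
python3 -m pendant '[[0.001,0,0.003,0,0,0,0.02],[0,0,0.003,0,0,0,0.02],[0,0,0.001,0,0,0,0.02],[0,0,0.001,0,0,0,0.02],[0,0,0.001,0,0,0,0.02],[0,0,0,0,0,0,0.02],[0,0,0,0,0,0,0.02]]'
```

```text
clock: 8.0
position: [547.0, 363.1, 59.3]
ee_rot: [-0.153, 0.988, 0.0, 0.0]
contact_force: [-1.8, -2.0, 5.1]
gripper_width: 38.5
grasp_force: 60.9
```

```bash
python3 -m pendant '[[0,0,0,0,0,0,0.06],[0,0,0,0,0,0,0.07],[0,0,0,0,0,0,0.07],[0,0,0,0,0,0,0.07],[0,0,-0.02,0,0,0,0.085],[0,0,-0.04,0,0,0,0.085],[0,0,-0.04,0,0,0,0.085],[0,0,-0.03,0,0,0,0.085],[0.02,0,0,0,0,0,0.085],[0.03,0,0,0,0,0,0.085],[0,0,0,0,0,0,0.085],[0,0,0,0,0,0,0.085]]'
python3 - <<'E'
from h import *
d=arm.get_image("wrist"); cv2.imwrite("pics/w6.png",d["image"][:,:,::-1]); np.save("w6.npy",d,allow_pickle=True)
go(393.6,278.8,200,118)
E
```

```text
clock: 9.2
position: [499.2, 347.9, 188.8]
ee_rot: [-0.154, 0.988, 0.0, 0.0]
contact_force: [-0.5, -0.1, 0.5]
gripper_width: 85.3
grasp_force: 0.0
shift tool x 122.1 y -33.9 z -11.4 | turn wz -10.3 | tilt [0.0008 0.0005] pos [499.7 348.2 188.6] t 9.25 j6 -2.14
   after turn: x 126.2 y -11.4
```

View pics/w6.png

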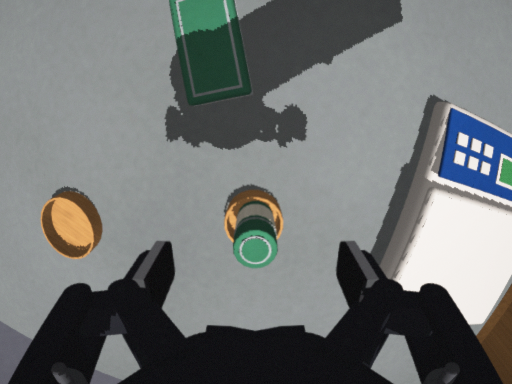

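The slim tin stands upright in its box, lid at (256,249). Next is the oblong tin.

```bash
python3 -m pendant '[[0,0,0,0,0,-5.2,0.085],[0,0,0,0,0,-5.1,0.085],[0.025,-0.002,-0.002,0,0,0,0.085],[0.035,-0.003,-0.002,0,0,0,0.085],[0.035,-0.003,-0.002,0,0,0,0.085],[0.031,-0.003,-0.002,0,0,0,0.085],[0,0,0,0,0,0,0.085],[0,0,0,0,0,0,0.085]]'
python3 - <<'E'
from h import *
d=arm.get_image("wrist"); np.save("w7.npy",d,allow_pickle=True)
go(393.6,278.8,61,118)
m=mask(d["image"],"g",95); 
for c in blobs(m,600):
    P=plane(d,cv2.convexHull(c)[:,0],80,True).astype(np.float32); r=cv2.minAreaRect(P); print(cen(c).round(0),np.round(r[0],1),np.round(r[1],1),round(r[2],1))
cv2.imwrite("pics/w7.png",cv2.cvtColor(d["image"],cv2.COLOR_RGB2BGR))
E
```

```text
clock: 10.05
position: [393.9, 279.7, 196.9]
ee_rot: [-0.242, 0.97, 0.0, 0.001]
contact_force: [0.4, -0.6, 0.0]
gripper_width: 85.1
grasp_force: 0.0
shift tool x 1.2 y -0.8 z 135.7 | turn wz -0.1 | tilt [0.0013 0.001 ] pos [394.3 280.  196.7] t 10.1 j6 -2.04
   after turn: x 1.2 y -0.8
[253. 203.] [401.3 281.7] [58.4 33.6] 27.8
[254. 209.] [403.9 283.2] [64.3 48.8] 28.0
```

View pics/w7.png

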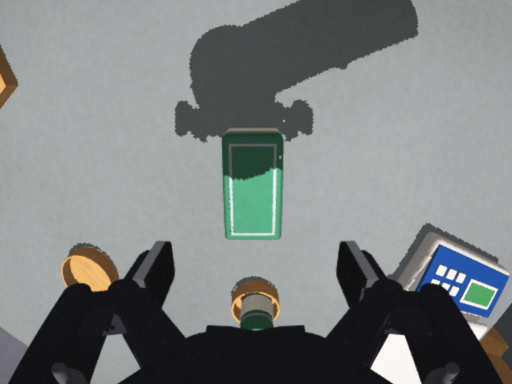

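The oblong tin is centred at (253,187) and aligned with the fingers. Going down to grasp.

```bash
python3 -m pendant '[[0.001,-0.001,0.02,0,0,0,0.085],[0,0,0.03,0,0,0,0.085],[0,0,0.03,0,0,0,0.085],[0,0,0.03,0,0,0,0.085],[0,0,0.025,0,0,0,0.085],[0,0,0,0,0,0,0.085],[0,0,0,0,0,0,0.04],[0,0,0,0,0,0,0.03],[0,0,0,0,0,0,0.03],[0,0,0,0,0,0,0.03],[0,0,0,0,0,0,0.03]]'; python3 -c "
from h import *
d=np.load('w7.npy',allow_pickle=True).item(); print(plane(d,[(253,240),(223,200),(283,200)],80,True).round(1))
go(620.6,-156.7,64.5,57)"
```

```text
clock: 11.2
position: [393.7, 278.8, 62.8]
ee_rot: [-0.242, 0.97, 0.001, 0.002]
contact_force: [0.7, 1.4, 6.8]
gripper_width: 49.3
grasp_force: 63.1
[[433.8 299.4]
 [412.3 259.5]
 [388.6 304.1]]
shift tool x 3.8 y -491.1 z -1.7 | turn wz 61.0 | tilt [0.0026 0.0028] pos [393.7 278.8  62.8] t 11.2 j6 -2.04
   after turn: x -427.5 y -241.7
```

```bash
python3 -m pendant '[[0,0,-0.02,0,0,0,0.03],[0,0,-0.03,0,0,0,0.03],[0,0,-0.03,0,0,0,0.03],[0,0,-0.03,0,0,7.6,0.03],[0,0,0,0,0,7.6,0.03],[0,0,0,0,0,7.6,0.03],[0,0,0,0,0,7.6,0.03],[0,0,0,0,0,7.6,0.03],[0,0,0,0,0,7.6,0.03],[0,0,0,0,0,7.6,0.03],[0,0,0,0,0,7.6,0.03],[0,0,0,0,0,0,0.03]]'; python3 -c "
from h import *
go(620.6,-156.7,64.5,57)"
```

```text
clock: 12.4
position: [392.3, 276.9, 170.8]
ee_rot: [0.283, 0.959, -0.0, -0.001]
contact_force: [0.4, 0.1, -3.2]
gripper_width: 49.0
grasp_force: 62.8
shift tool x -426.8 y -240.7 z 106.3 | turn wz 0.2 | tilt [-0.002  -0.0004] pos [392.3 276.9 170.8] t 12.4 j6 -3.1
   after turn: x -427.6 y -239.3
```

```bash
python3 -m pendant '[[-0.02,-0.012,0,0,0,0,0.03],[-0.035,-0.02,0,0,0,0,0.03],[-0.042,-0.023,0,0,0,0,0.03],[-0.042,-0.023,0,0,0,0,0.03],[-0.042,-0.023,0,0,0,0,0.03],[-0.042,-0.023,0,0,0,0,0.03],[-0.042,-0.024,0,0,0,0,0.03],[-0.042,-0.024,0,0,0,0,0.03],[-0.042,-0.024,0,0,0,0,0.03],[-0.042,-0.024,0,0,0,0,0.03],[-0.036,-0.02,0,0,0,0,0.03],[0,0,0,0,0,0,0.03]]'; python3 -m pendant '[[0,0,0,0,0,0,0.03],[0,0,0,0,0,0,0.03]]';python3 -c "
from h import *
go(620.6,-156.7,66,57)"
```

```text
clock: 13.6
position: [622.8, -160.0, 169.6]
ee_rot: [0.286, 0.958, -0.0, -0.0]
contact_force: [-1.0, -0.4, -2.7]
gripper_width: 49.5
grasp_force: 62.9
clock: 13.8
position: [620.8, -154.9, 170.5]
ee_rot: [0.283, 0.959, 0.0, -0.001]
contact_force: [0.4, -0.2, -3.1]
gripper_width: 49.5
grasp_force: 62.9
shift tool x -0.8 y -1.6 z 104.5 | turn wz 0.2 | tilt [-0.0021  0.001 ] pos [ 620.8 -154.9  170.5] t 13.8 j6 -2.15
   after turn: x -0.8 y -1.6
```

```bash
python3 -m pendant '[[-0.001,-0.0015,0.02,0,0,0,0.03],[0,0,0.025,0,0,0,0.03],[0,0,0.025,0,0,0,0.03],[0,0,0.015,0,0,0,0.03],[0,0,0.01,0,0,0,0.03],[0,0,0.003,0,0,0,0.03],[0,0,0.002,0,0,0,0.03],[0,0,0.001,0,0,0,0.03],[0,0,0.001,0,0,0,0.03],[0,0,0,0,0,0,0.03]]';python3 -c "
from h import *
go(620.6,-156.7,66,57)"
```

```text
clock: 14.8
position: [621.9, -157.5, 69.5]
ee_rot: [0.283, 0.959, 0.0, 0.0]
contact_force: [0.4, -0.1, -2.4]
gripper_width: 49.5
grasp_force: 62.9
shift tool x 1.5 y -0.0 z 3.5 | turn wz 0.2 | tilt [0.0004 0.0004] pos [ 621.9 -157.5   69.5] t 14.8 j6 -2.15
   after turn: x 1.5 y -0.0
```

```bash
python3 -m pendant '[[0.001,0,0.001,0,0,0,0.03],[0,0,0.001,0,0,0,0.03],[0,0,0.001,0,0,0,0.03],[0,0,0.001,0,0,0,0.03],[0,0,0,0,0,0,0.03],[0,0,0,0,0,0,0.03]]'
```

```text
clock: 15.4
position: [620.8, -156.9, 66.0]
ee_rot: [0.283, 0.959, 0.0, -0.0]
contact_force: [-3.8, 1.6, 5.5]
gripper_width: 49.7
grasp_force: 63.5
```

```bash
python3 -m pendant '[[0,0,0,0,0,0,0.06],[0,0,0,0,0,0,0.08],[0,0,0,0,0,0,0.08],[0,0,0,0,0,0,0.08],[0,0,-0.02,0,0,0,0.085],[0,0,-0.04,0,0,0,0.085],[0,0,-0.04,0,0,0,0.085],[0,0,-0.03,0,0,4.1,0.085],[0,0,0,0,0,8.1,0.085],[0,0,0,0,0,8.1,0.085],[0,0,0,0,0,8.1,0.085],[0,0,0,0,0,8.1,0.085]]'
python3 - <<'E'
from h import *
go(381.5,-291,215,20.5)
E
```

```text
clock: 16.6
position: [620.9, -156.9, 195.0]
ee_rot: [0.571, 0.821, 0.0, -0.0]
contact_force: [-0.6, 0.3, 0.4]
gripper_width: 84.9
grasp_force: 0.0
shift tool x -42.6 y -271.0 z -20.0 | turn wz -0.2 | tilt [-0.0004  0.0005] pos [ 620.9 -156.9  195. ] t 16.6 j6 -2.79
   after turn: x -41.8 y -271.2
```

```bash
python3 -m pendant '[[-0.006,-0.034,-0.003,0,0,0,0.085],[-0.006,-0.04,-0.003,0,0,0,0.085],[-0.006,-0.04,-0.003,0,0,0,0.085],[-0.006,-0.04,-0.003,0,0,0,0.085],[-0.006,-0.04,-0.003,0,0,0,0.085],[-0.006,-0.04,-0.003,0,0,0,0.085],[-0.006,-0.037,-0.003,0,0,0,0.085],[0,0,0,0,0,0,0.085],[0,0,0,0,0,0,0.085],[0,0,0,0,0,0,0.085]]'
python3 - <<'E'
from h import *
go(381.5,-291,76,20.5)
d=arm.get_image("wrist"); np.save("w8.npy",d,allow_pickle=True);cv2.imwrite("pics/w8.png",cv2.cvtColor(d["image"],cv2.COLOR_RGB2BGR))
E
```

```text
clock: 17.6
position: [382.9, -291.8, 216.1]
ee_rot: [0.569, 0.823, 0.0, -0.0]
contact_force: [0.3, 0.3, -0.3]
gripper_width: 85.4
grasp_force: 0.0
shift tool x 1.2 y -1.0 z 140.1 | turn wz 0.2 | tilt [0.     0.0002] pos [ 382.9 -291.8  216.1] t 17.6 j6 -2.47
   after turn: x 1.2 y -1.0
```

View pics/w8.png

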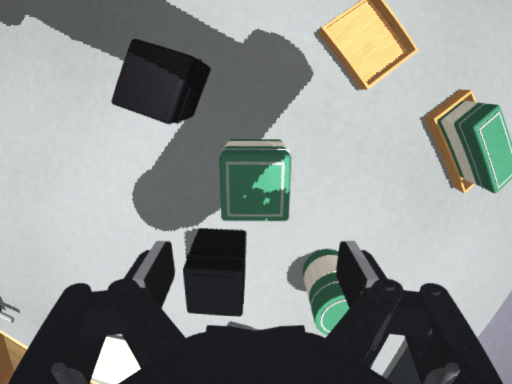

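The oblong tin stands in its box at (475,145). The square lid is centred at (255,184) and aligned, with both decoys clear of the finger paths.

```bash
python3 -m pendant '[[0.001,-0.001,0.02,0,0,0,0.085],[0,0,0.03,0,0,0,0.085],[0,0,0.03,0,0,0,0.085],[0,0,0.03,0,0,0,0.085],[0,0,0.025,0,0,0,0.085],[0,0,0.004,0,0,0,0.085],[0,0,0,0,0,0,0.085],[0,0,0,0,0,0,0.05],[0,0,0,0,0,0,0.04],[0,0,0,0,0,0,0.04],[0,0,0,0,0,0,0.04],[0,0,0,0,0,0,0.04]]'; python3 -c "
from h import *
d=np.load('w8.npy',allow_pickle=True).item(); print(plane(d,[(255,220.5),(220,200),(291,200)],95,True).round(1))
go(447.4,-107.2,80,60)
go(447.4,-107.2,80,-30)"
```

```text
clock: 18.85
position: [382.2, -291.7, 78.6]
ee_rot: [0.569, 0.823, 0.0, 0.002]
contact_force: [1.8, 1.7, 6.6]
gripper_width: 59.4
grasp_force: 65.4
[[ 392.2 -317.1]
 [ 357.3 -309.9]
 [ 414.4 -288.3]]
shift tool x 149.5 y 126.2 z -1.4 | turn wz -39.3 | tilt [ 0.0031 -0.0012] pos [ 382.2 -291.7   78.6] t 18.85 j6 -2.47
   after turn: x 35.8 y 192.4
shift tool x 149.5 y 126.2 z -1.4 | turn wz 50.7 | tilt [ 0.0031 -0.0012] pos [ 382.2 -291.7   78.6] t 18.85 j6 -2.47
   after turn: x 192.4 y -35.8
```

```bash
python3 -m pendant '[[0,0,-0.02,0,0,0,0.04],[0,0,-0.03,0,0,0,0.04],[0,0,-0.02,0,0,-7.9,0.04],[0,0,-0.01,0,0,-7.9,0.04],[0,0,0,0,0,-7.8,0.04],[0,0,0,0,0,-7.8,0.04],[0,0,0,0,0,-7.9,0.04],[0,0,0,0,0,0,0.04],[0,0,0,0,0,0,0.04]]'; python3 -c "
from h import *
go(448.7,-108,81.6,60)"
```

```text
clock: 19.75
position: [380.4, -291.1, 156.9]
ee_rot: [0.261, 0.965, 0.0, -0.001]
contact_force: [0.7, 0.5, -1.7]
gripper_width: 59.6
grasp_force: 65.2
shift tool x 33.1 y 192.6 z 75.3 | turn wz -0.2 | tilt [-0.0011  0.0008] pos [ 380.4 -291.1  156.9] t 19.75 j6 -1.78
   after turn: x 32.4 y 192.8
```

```bash
python3 -m pendant '[[0.004,0.02,0,0,0,0,0.04],[0.006,0.036,0,0,0,0,0.04],[0.006,0.036,0,0,0,0,0.04],[0.006,0.036,0,0,0,0,0.04],[0.006,0.036,0,0,0,0,0.04],[0.005,0.029,0,0,0,0,0.04],[0,0,0,0,0,0,0.04],[0,0,0,0,0,0,0.04],[0,0,0,0,0,0,0.04]]'; python3 -c "
from h import *
go(448.7,-108,81.6,60)"
```

```text
clock: 20.65
position: [448.3, -108.1, 156.9]
ee_rot: [0.26, 0.966, 0.0, -0.001]
contact_force: [0.6, -1.0, -1.1]
gripper_width: 59.4
grasp_force: 65.3
shift tool x -0.3 y 0.3 z 75.3 | turn wz -0.1 | tilt [-0.0014  0.0004] pos [ 448.3 -108.1  156.9] t 20.65 j6 -2.21
   after turn: x -0.3 y 0.3
```

```bash
python3 -m pendant '[[0,0,0.015,0,0,0,0.04],[0,0,0.02,0,0,0,0.04],[0,0,0.018,0,0,0,0.04],[0,0,0.01,0,0,0,0.04],[0,0,0.004,0,0,0,0.04],[0,0,0.002,0,0,0,0.04],[0,0,0.002,0,0,0,0.04],[0,0,0.001,0,0,0,0.04],[0,0,0,0,0,0,0.04],[0,0,0,0,0,0,0.04]]'; python3 -c "
from h import *
go(448.7,-108,81.6,60)"
```

```text
clock: 21.65
position: [449.1, -107.6, 85.5]
ee_rot: [0.259, 0.966, 0.0, 0.0]
contact_force: [-0.0, 0.5, -1.8]
gripper_width: 59.8
grasp_force: 65.4
shift tool x 0.1 y -0.5 z 3.9 | turn wz -0.0 | tilt [0.0003 0.0004] pos [ 449.1 -107.6   85.5] t 21.65 j6 -2.21
   after turn: x 0.1 y -0.5
```

```bash
python3 -m pendant '[[0,0,0.001,0,0,0,0.04],[0,0,0.001,0,0,0,0.04],[0,0,0.001,0,0,0,0.04],[0,0,0.001,0,0,0,0.04],[0,0,0,0,0,0,0.04],[0,0,0,0,0,0,0.04]]'
```

```text
clock: 22.25
position: [448.9, -107.6, 81.6]
ee_rot: [0.259, 0.966, 0.0, -0.0]
contact_force: [-2.6, 2.7, 4.2]
gripper_width: 59.7
grasp_force: 65.9
```

```bash
python3 -m pendant '[[0,0,0,0,0,0,0.07],[0,0,0,0,0,0,0.08],[0,0,0,0,0,0,0.085],[0,0,0,0,0,0,0.085],[0,0,-0.02,0,0,0,0.085],[0,0,-0.04,0,0,0,0.085],[0,0,-0.04,0,0,0,0.085],[0,0,-0.03,0,0,0,0.085],[0,0,0,0,0,0,0.085]]'
python3 - <<'E'
from h import *
go(519.5,-389.5,210)
E
```

```text
clock: 23.15
position: [451.5, -107.8, 215.7]
ee_rot: [0.259, 0.966, 0.001, 0.005]
contact_force: [0.6, -0.2, -0.5]
gripper_width: 85.0
grasp_force: 0.0
shift tool x -199.7 y -210.1 z 5.7 | turn wz 0.0 | tilt [0.0099 0.0003] pos [ 451.5 -107.8  215.7] t 23.15 j6 -2.21
   after turn: x -199.7 y -210.1
```

```bash
python3 -m pendant '[[-0.02,-0.02,0,0,0,0,0.085],[-0.03,-0.032,0,0,0,0,0.085],[-0.03,-0.032,0,0,0,0,0.085],[-0.03,-0.032,0,0,0,0,0.085],[-0.03,-0.032,0,0,0,0,0.085],[-0.03,-0.032,0,0,0,0,0.085],[-0.03,-0.03,0,0,0,0,0.085],[0,0,0,0,0,0,0.085],[0,0,0,0,0,0,0.085],[0,0,0,0,0,0,0.085]]'
python3 - <<'E'
from h import *
go(519.5,-389.5,80)
d=arm.get_image("wrist"); np.save("w9.npy",d,allow_pickle=True);cv2.imwrite("pics/w9.png",cv2.cvtColor(d["image"],cv2.COLOR_RGB2BGR))
E
```

```text
clock: 24.15
position: [516.4, -388.7, 210.2]
ee_rot: [0.259, 0.966, 0.0, -0.001]
contact_force: [-0.2, 0.5, 0.8]
gripper_width: 85.0
grasp_force: 0.0
shift tool x -3.1 y 0.9 z 130.2 | turn wz 0.0 | tilt [-0.0019  0.0014] pos [ 516.4 -388.7  210.2] t 24.15 j6 -1.7
   after turn: x -3.1 y 0.9
```

View pics/w9.png

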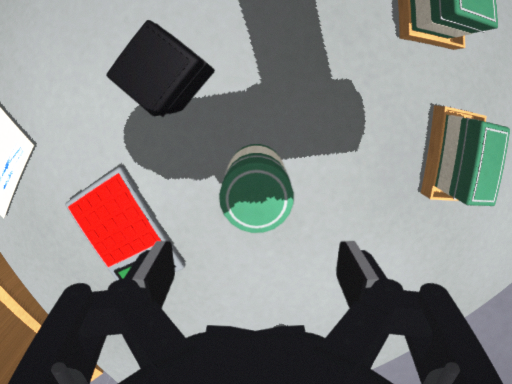

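The square tin stands in its box at the top right, and the round lid is centred near (257,196). The calculator is only 20 mm high, well below the fingers.

Run:
```python
from h import *
d=np.load('w9.npy',allow_pickle=True).item(); P=plane(d,[(257,233),(220,197),(294,197),(257,196)],100,True); print(P.round(1))
go(*P[3],80)
```

```text
[[ 546.3 -403.8]
 [ 503.1 -413.9]
 [ 533.3 -361.5]
 [ 517.4 -387.3]]
shift tool x -0.1 y 1.5 z 130.7 | turn wz 0.0 | tilt [-0.0013  0.0009] pos [ 516.6 -388.5  210.7] t 24.2 j6 -1.7
   after turn: x -0.1 y 1.5
```

```bash
python3 -m pendant '[[-0.0015,0.001,0.015,0,0,0,0.085],[0,0,0.03,0,0,0,0.085],[0,0,0.03,0,0,0,0.085],[0,0,0.03,0,0,0,0.085],[0,0,0.025,0,0,0,0.085],[0,0,0,0,0,0,0.085],[0,0,0,0,0,0,0.085],[0,0,0,0,0,0,0.05],[0,0,0,0,0,0,0.04],[0,0,0,0,0,0,0.04],[0,0,0,0,0,0,0.04],[0,0,0,0,0,0,0.04]]'; python3 -c "
from h import *
go(629.8,146.3,85)"
```

```text
clock: 25.4
position: [520.1, -389.9, 83.5]
ee_rot: [0.259, 0.966, -0.0, 0.002]
contact_force: [0.3, 2.2, 6.8]
gripper_width: 60.6
grasp_force: 65.4
shift tool x 173.0 y 519.3 z -1.5 | turn wz 0.0 | tilt [ 0.0035 -0.0018] pos [ 520.1 -389.9   83.5] t 25.4 j6 -1.7
   after turn: x 173.0 y 519.3
```

```bash
python3 -m pendant '[[0,0,-0.02,0,0,0,0.04],[0,0,-0.03,0,0,0,0.04],[0,0,-0.04,0,0,0,0.04],[0,0,-0.03,0,0,0,0.04],[0.005,0.015,0,0,0,0,0.04],[0.01,0.03,0,0,0,0,0.04],[0.012,0.036,0,0,0,0,0.04],[0.012,0.036,0,0,0,0,0.04],[0.012,0.036,0,0,0,0,0.04],[0.012,0.036,0,0,0,0,0.04],[0.012,0.036,0,0,0,0,0.04],[0.012,0.036,0,0,0,0,0.04]]';python3 -m pendant '[[0.012,0.036,0,0,0,0,0.04],[0.012,0.036,0,0,0,0,0.04],[0.012,0.036,0,0,0,0,0.04],[0.012,0.036,0,0,0,0,0.04],[0.012,0.036,0,0,0,0,0.04],[0.012,0.036,0,0,0,0,0.04],[0.01,0.025,0,0,0,0,0.04],[0,0,0,0,0,0,0.04],[0,0,0,0,0,0,0.04],[0,0,0,0,0,0,0.04]]'; python3 -c "
from h import *
go(629.8,146.3,86.5)"
```

```text
clock: 26.6
position: [573.0, -117.9, 199.7]
ee_rot: [0.259, 0.966, 0.0, -0.002]
contact_force: [0.5, -0.3, -2.3]
gripper_width: 61.2
grasp_force: 65.6
clock: 27.6
position: [622.8, 129.0, 200.3]
ee_rot: [0.259, 0.966, -0.0, -0.001]
contact_force: [-0.7, -0.9, -2.1]
gripper_width: 60.9
grasp_force: 65.8
shift tool x 2.6 y 18.5 z 113.8 | turn wz 0.0 | tilt [-0.0026 -0.0002] pos [622.8 129.  200.3] t 27.6 j6 -2.55
   after turn: x 2.6 y 18.5
```

```bash
python3 -m pendant '[[0.0015,0.0185,0,0,0,0,0.04],[0,0,0.02,0,0,0,0.04],[0,0,0.03,0,0,0,0.04],[0,0,0.03,0,0,0,0.04],[0,0,0.02,0,0,0,0.04],[0,0,0.007,0,0,0,0.04],[0,0,0.002,0,0,0,0.04],[0,0,0,0,0,0,0.04],[0,0,0,0,0,0,0.04]]'; python3 -c "
from h import *
go(629.8,146.3,86.5)"
```

```text
clock: 28.5
position: [632.5, 146.6, 93.7]
ee_rot: [0.259, 0.966, 0.001, 0.001]
contact_force: [-0.6, 0.7, -2.2]
gripper_width: 60.8
grasp_force: 65.9
shift tool x 2.2 y -1.6 z 7.2 | turn wz 0.0 | tilt [0.0021 0.0014] pos [632.5 146.6  93.7] t 28.5 j6 -2.57
   after turn: x 2.2 y -1.6
```

```bash
python3 -m pendant '[[0.001,-0.001,0.002,0,0,0,0.04],[0,0,0.002,0,0,0,0.04],[0,0,0.001,0,0,0,0.04],[0,0,0.001,0,0,0,0.04],[0,0,0.001,0,0,0,0.04],[0,0,0,0,0,0,0.04],[0,0,0,0,0,0,0.04]]'
```

```text
clock: 29.2
position: [630.2, 146.2, 86.6]
ee_rot: [0.259, 0.966, 0.0, -0.0]
contact_force: [-2.4, 0.2, 4.6]
gripper_width: 61.0
grasp_force: 66.3
```

Contact is at the expected height, so I release, rise, and back off for a final look.

```bash
python3 -m pendant '[[0,0,0,0,0,0,0.07],[0,0,0,0,0,0,0.08],[0,0,0,0,0,0,0.085],[0,0,0,0,0,0,0.085],[0,0,-0.02,0,0,0,0.085],[0,0,-0.04,0,0,0,0.085],[0,0,-0.04,0,0,0,0.085],[0,0,-0.04,0,0,0,0.085],[0,-0.02,-0.04,0,0,0,0.085],[0,-0.03,-0.03,0,0,0,0.085],[0,-0.03,-0.02,0,0,0,0.085],[0,0,0,0,0,0,0.085]]'
python3 - <<'E'
from h import *
d=arm.get_image("wrist"); s=arm.get_image("scene")["image"][80:300,180:345]
a=cv2.resize(s,None,fx=2.7,fy=2.7,interpolation=cv2.INTER_CUBIC)[:,:,::-1]
b=d["image"][:,:350,::-1]; b=cv2.copyMakeBorder(b,0,a.shape[0]-384,0,0,cv2.BORDER_CONSTANT); o=np.hstack([a,b]); print(o.shape); cv2.imwrite("pics/fin.png",o)
E
```

```text
clock: 30.4
position: [590.2, 74.6, 320.0]
ee_rot: [0.26, 0.966, 0.002, 0.003]
contact_force: [1.3, -0.1, 0.8]
gripper_width: 85.2
grasp_force: 0.0
(594, 796, 3)
```

View pics/fin.png

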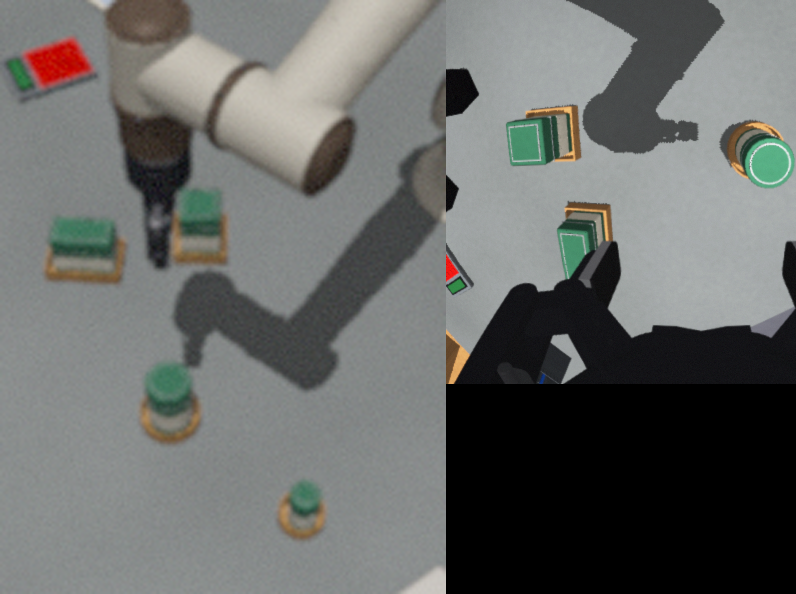

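All four tins stand upright inside their boxes: oblong (83,250), square (200,225), round (168,405) and slim (303,512). The gripper is clear of everything.

```bash
python3 -m pendant '[[0,0,0,0,0,0,0.085],[0,0,0,0,0,0,0.085]]' && python3 -c "
from bench import arm
print(arm.job_done())"
```

```text
clock: 30.7
position: [590.3, 77.4, 313.5]
ee_rot: [0.259, 0.966, -0.001, -0.002]
contact_force: [0.1, -0.5, -0.3]
gripper_width: 84.7
grasp_force: 0.0
the job is handed in; nothing more can be done
None
```

All four green tins stand upright in their matching gift boxes, and the job was handed in at about 31 s of the 109 s allowed; the hand-in returned no verdict.

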